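Put a mounted specimen away and clamp its case

TASK

Put the round mounted specimen away: stand it on the floor of the open storage case with its polished face still up, then put the lid on so that it sits fully home, and swing the clamp bail over until it lies down on the lid. Lower the specimen and the lid into place rather than dropping them, and leave the square specimen and the bottle where they are.

Things in the scene. Friction and masses are not known exactly. Their poses are not given: they have to be found in the camera images.
- case: Open-topped grey metal storage case bolted to the bench on a 112 x 152 x 3 mm base plate. Outside 100 mm along its x, 120 along its y, 45 high; walls and floor 4 mm (inside 92 x 112, 41 deep). Origin: centre of its underside on the bench, z up. The bail is hinged on two ears on its +x side; its -x side faces roughly to the robot (yaw within 0.35 rad).
- case_floor (a point): Centre of the case's inner floor, 4 mm above the bench.
- lid: Loose aluminium lid, 170 to 340 g, 43 mm high, right way up on the bench, yaw within 0.6 rad. Origin: centre of its plug's underside, z up. Plug 80 x 100 mm (x, y) up to 4 mm, 86 x 106 up to 8; plate 98 x 118 from 8 to 13; bridge handle above. Fits the case either way round (its y along the case's y) with 3 mm play each side; seated, the plate rests on the rim, lid origin 37 mm above case origin.
- lid_handle (a point): Centre of the lid's black plastic handle bar, 37 mm above the lid's origin. The bar is 44 mm long along the lid's x, 12 mm wide along its y, from 31 to 43 mm above the lid's origin, on two legs 10 mm wide.
- round_mount: The round mounted specimen: grey cylinder 30 mm in diameter, 25 mm high, about 45 g, standing upright with a small polished metal rectangle in its top face. Origin: centre of its underside, z up.
- square_mount: Bystander: square grey mounted specimen 32 x 32 x 25 mm high with the same metal rectangle on top. Origin: centre of its underside.
- bottle: Bystander: closed white bottle 48 mm in diameter, 95 mm high. Origin: centre of its underside.
- bail (a joint): Angle (rad) of the U-shaped steel clamp bail about its hinge line, parallel to the case's y. 0: lying on the seated lid (stop at -0.03); grows as it swings up and away to the case's +x side. Starts at 1.6 to 1.9, can lean to 2.0. Stiff hinge: stays where left, needs 1 to 2 N at the cross bar. Two arms, 8 mm thick, 64 mm apart, pass either side of the lid's handle and crank up to the bar.
- bail_hinge (a point): Middle of the bail's hinge line: 60 mm to the case's +x and 54 mm above the case's origin; it does not move.
- bail_bar (a point): Middle of the bail's cross bar (round, 12 mm thick, 72 mm long, parallel to the case's y). With the bail closed it lies 145 mm to the case's -x of the hinge and 22 mm above it, that is 35 mm outside the case's front and 76 mm above the bench; opening turns it up and over about the hinge.
Things that resemble listed ones, but are neither listed nor needed, are in the scene too. Leave any green, purple or turquoise look-alike of the round_mount alone.

How it is judged:
By the outcome, as a careful person would: the job done as asked, in the order asked, and still so for the second after the job is handed in, with the robot touching nothing.
It also fails if it takes over 72 s, if anything falls off the work surface, if the arm or the gripper's body presses on something with over 40 N, if the wrist force passes 120 N, or if a joint passes its speed limit or range.

ROBOT

A 6-joint arm with a two-finger parallel gripper is mounted at the origin on the work surface. World frame = base frame: x ahead of the robot, y to its left, z up, the work surface at z = 0. Lengths are in m, angles in degrees, forces in N, time in s.
With the tool pointing down it reaches from about 0.4 to 0.925 m from the base axis. Payload 12.5 kg.
Tool frame: the origin (TCP) lies between the finger pads; the fingertips stand 17 mm ahead of it and the grasp point (between the pads) lies 2 mm behind it; z points along the fingers, y is the line along which they close (so a half turn about z gives the same grasp; the last joint's range is limited). The gripper opens to 95 mm and grips with 3 to 60 N. Pads are 20 mm wide; open, the fingers measure 119 mm over their backs; the gripper's body (75 mm by 180 mm) begins 59 mm behind the grasp point.
Start: joints at [-80.306, 28.126, 89.318, -0, 62.55, -6.05], TCP at [0.17, -0.602, 0.232] pointing down, gripper open.
Joint ranges: [-177.58, 177.58], [-47.91, 125.51], [2.72, 160], [-65.01, 245.01], [3.68, 167.84], [-153.87, 153.87]. Speed limits (degrees/s): [127.2, 127.2, 159.86, 180, 180, 180].

INTERFACE

Orientations are given as a 3x3 rotation matrix whose columns are the frame's x, y, z axes.
In Python, from workcell import sense, eyes, r, spotter gives the robot as it stands. The module is installed in compiled form; this text tells all that it offers.
- The arm moves only by the tool servo_tool, never from a script. Its argument "moves" is a list of rows, each a list of 3 entries, a list of its own where there are three numbers: the shift along the world's x, y, z in cm, then the turn, a rotation vector about the world's x, y, z in degrees, then the closure, from 0 (fully open) to 1 (shut). In form: [[[x, y, z], [ax, ay, az], jaw], ...]. A call has 1 to 5 rows; each row is the pose to reach, as a shift and turn from the pose commanded when the call began; what a row does not reach only later rows make up. A row lasts 1/12 s, in which the tool goes at most 41.7 mm and 7.16 degrees, less where a joint would pass 70% of its speed; a pose out of reach is approached as far as the arm can. A call with a gripper value outside its range is refused whole. The fingers move at their own pace and stop on an object; "force" is the grip in N (left out, the last holds). Time passes only in rows, so rows that repeat a pose let the fingers close. It gives the time, the measured TCP pose, the force, the opening and the grip force at its end, in the units of the state.
- sense(): the state, without advancing time (a new reading comes with each control period).
- eyes.get_image(name): name is "side" or "top" or "wrist"; returns the picture (384x512x3 uint8, blue, green, red); there is no depth.
- eyes.calibration(name): a dict with "K" (3x3 intrinsics, pixels), "eye" and "attitude" of the camera in the world; the wrist camera has in their place "hand_eye" (4x4, takes a point from camera to tool coordinates, whose origin is the TCP and whose axes are the flange's). Camera axes: x right, y up, looking along -z (the intrinsics and any distortion apply to the point x, -y, -z); pixel columns grow to the right and rows downward; lengths in m; the calibration is good to about 2 mm. A picture is of the moment at which its call begins: read the wrist's pose just before it. calibration takes no time and is no camera call.
- r.sign_off(): hands the job in; it is judged then, once.
Trained networks look in the newest picture that a camera, given by its name, has taken for a name from the list of things; names that differ only in an ending like _2 or _b are one class to them, and where a whole thing is asked for, a point or a joint stands for the part that bears it (a point fixed in the world has none). Each returns a list of dicts, best first, with "p" (0 to 1); they miss things now and then, are a little off and sometimes report something else, mostly with a low value. They report only what shows in the picture. A call takes as long as a camera call. They do not tell look-alikes from the thing itself.
- spotter.look_for(camera, target): "extent" ([left, top, right, bottom] in pixels, round what is visible of it).
The state is a dict: "time": time; "joint_pos": joint angles; "joint_vel": joint speeds; "tau": joint torques, N m; "tool_pos": TCP position; "tool_rot": TCP orientation; "force": force on the tool from outside, world axes, zero at the start; "torque": the same for the moment, N m; "grip_width": opening from 0.0 (shut) to 1.0 (fully open); "grip_force": force on a finger pad.
Only numpy, scipy, OpenCV 4.12 (cv2) and the standard library are available. Lean on these libraries where they do the work, as an engineer would, in place of code of your own. Each camera call takes 0.05 s, during which the arm holds its last target. There are 200 camera calls.

## Working session

There is one attempt and no reset: what is moved stays moved. The work goes in short steps, Python scripts to look and compute and a tool call to move; the robot and the scene stay as the last step left them, time stands still between calls to the robot, and variables do not carry over. Pictures are saved under pics/ and viewed, at most 13 in all, crops included, and the job is handed in when it is done.

Besides the shell and the picture viewer there is one more tool, called by a JSON object that holds its "fn" and its "kwargs". servo_tool: Moves the arm, as the interface text tells. Its arguments: {"type":"object","properties":{"moves":{"type":"array"},"force":{"type":"number"}},"required":["moves"]}

```bash
mkdir -p pics
cat > h.py <<'E'
import numpy as np, cv2
from workcell import sense, eyes, r, spotter
def cal(n):
    c=eyes.calibration(n); K=np.array(c["K"])
    if "eye" in c: return c,K,np.array(c["eye"]),np.array(c["attitude"])
    s=sense(); H=np.array(c["hand_eye"]); R=np.array(s["tool_rot"]); p=np.array(s["tool_pos"])
    return c,K,R@H[:3,3]+p,R@H[:3,:3]
def ray(n,u,v):
    c,K,e,A=cal(n)
    d=c.get("distortion"); 
    x=cv2.undistortPoints(np.array([[[u,v]]],float),K,None if d is None else np.array(d))[0,0]
    return e,A@np.array([x[0],-x[1],-1.])
def onz(n,u,v,z):
    e,d=ray(n,u,v); return e+d*(z-e[2])/d[2]
def proj(n,P):
    c,K,e,A=cal(n); q=(np.atleast_2d(P)-e)@A; q=q*[1,-1,-1]
    w=q@K.T; return w[:,:2]/w[:,2:]
E
python3 - <<'E'
from h import *
for n in("side","top"):
    im=eyes.get_image(n); cv2.imwrite(f"pics/{n}0.png",im)
    c=eyes.calibration(n); print(n,{k:np.round(v,3).tolist() if not isinstance(v,str) else v for k,v in c.items()})
    for t in("case","lid","lid_handle","round_mount","square_mount","bottle","bail_bar"):
        print(t,[(np.round(d["extent"]).tolist(),round(d["p"],2)) for d in spotter.look_for(n,t)][:4])
print(sense()); print(eyes.calibration("wrist"))
E
```

```text
side {'K': [[441.838, 0.0, 256.054], [0.0, 441.838, 192.5], [0.0, 0.0, 1.0]], 'eye': [0.415, -0.75, 0.561], 'attitude': [[0.985, 0.076, -0.156], [-0.173, 0.518, -0.838], [0.017, 0.852, 0.523]]}
case [([216.0, 150.0, 321.0, 270.0], 0.81), ([277.0, 155.0, 320.0, 234.0], 0.44)]
lid [([164.0, 160.0, 220.0, 189.0], 0.72), ([322.0, 281.0, 340.0, 303.0], 0.62)]
lid_handle [([166.0, 159.0, 221.0, 186.0], 0.65)]
round_mount [([347.0, 258.0, 360.0, 275.0], 0.8), ([366.0, 282.0, 384.0, 303.0], 0.6), ([276.0, 290.0, 292.0, 308.0], 0.6), ([324.0, 279.0, 340.0, 300.0], 0.59)]
square_mount [([268.0, 159.0, 282.0, 175.0], 0.58)]
bottle [([206.0, 306.0, 235.0, 369.0], 0.87), ([273.0, 153.0, 322.0, 232.0], 0.29)]
bail_bar [([274.0, 154.0, 321.0, 236.0], 0.98)]
top {'K': [[411.628, 0.0, 261.159], [0.0, 411.628, 187.808], [0.0, 0.0, 1.0]], 'eye': [0.397, 0.008, 1.055], 'attitude': [[-0.011, 0.986, -0.166], [-1.0, -0.008, 0.018], [0.017, 0.167, 0.986]]}
case [([244.0, 134.0, 306.0, 233.0], 0.93), ([127.0, 215.0, 184.0, 271.0], 0.46)]
lid [([127.0, 215.0, 184.0, 271.0], 0.93)]
lid_handle [([126.0, 220.0, 
[... 869 characters left out ...]
.99999993e-01]]), 'force': array([ 0.65719816, -0.04450376, -0.06352502]), 'torque': array([ 0.00882254, -0.02715573, -0.02594645]), 'grip_force': 0.0, 'grip_width': 1.0023146684186963}
{'K': array([[271.43993365,   0.        , 259.91992467],
       [  0.        , 271.43993365, 194.66917568],
       [  0.        ,   0.        ,   1.        ]]), 'hand_eye': array([[-1.02642100e-03,  9.65555846e-01,  2.60193878e-01,
         7.33604290e-02],
       [ 9.99999331e-01,  1.12975692e-03, -2.47596474e-04,
        -5.57602543e-04],
       [-5.33024057e-04,  2.60193450e-01, -9.65556360e-01,
        -1.53283869e-01],
       [ 0.00000000e+00,  0.00000000e+00,  0.00000000e+00,
         1.00000000e+00]])}
```

Run:
```python
import cv2
t=cv2.imread("pics/top0.png"); s=cv2.imread("pics/side0.png")
cv2.imwrite("pics/t1.png",cv2.resize(t[110:290,110:420],None,fx=2.58,fy=2.58,interpolation=3))
cv2.imwrite("pics/s1.png",cv2.resize(s[130:384,140:420],None,fx=2.3,fy=2.3,interpolation=3))
```

```text
(no output)
```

View pics/t1.png

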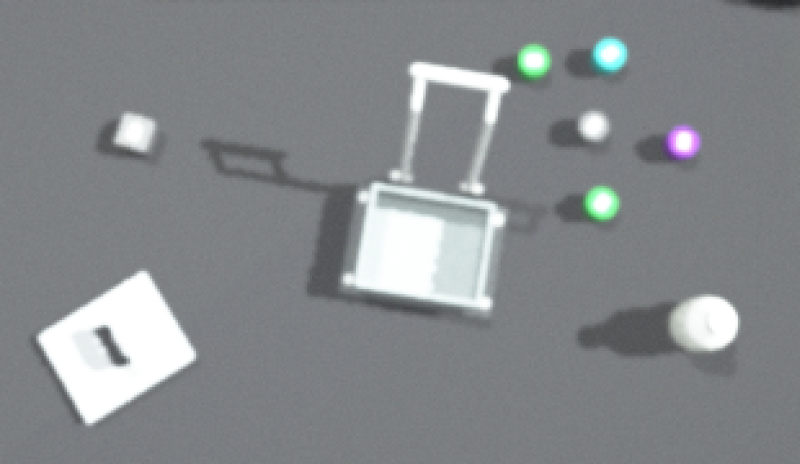

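View pics/s1.png

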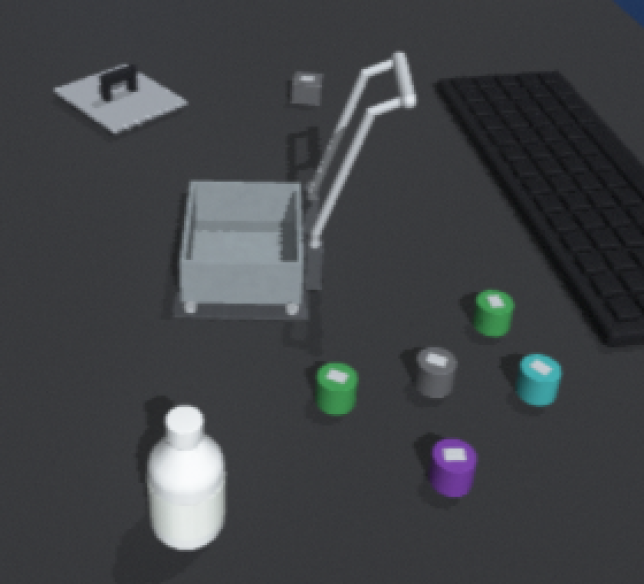

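The top view shows the grey round mount at full-picture pixel (340,159), surrounded by coloured look-alikes. The lid is at about (155,245), the case at about (275,205) with the bail leaning to its far side, and the square mount at (162,161). The side view agrees.

Run:
```python
from h import *
f=lambda a,b,z:onz("top",110+a/2.58,110+b/2.58,z)
print("round top",f(593,126,.025), "side",onz("side",140+437/2.3,130+362/2.3,.025))
L=np.array([f(a,b,.013) for a,b in((38,337),(148,271),(195,355),(92,425))])
print("lid",L.round(3).tolist(),L.mean(0),np.linalg.norm(np.roll(L,-1,0)-L,axis=1))
print("lid angs",np.degrees(np.arctan2(*(np.roll(L,-1,0)-L)[:,1::-1].T)))
print("handle bar",f(103,330,.043),f(120,362,.043))
C=np.array([f(a,b,.045) for a,b in((375,184),(505,205),(490,303),(350,287))])
print("case",C.round(3).tolist(),C.mean(0),np.linalg.norm(np.roll(C,-1,0)-C,axis=1))
print("case angs",np.degrees(np.arctan2(*(np.roll(C,-1,0)-C)[:,1::-1].T)))
for p in((533,60),(610,53),(683,142),(602,203)): print("other",f(*p,.025).round(3))
print("bar z.2",f(413,70,.2),f(506,85,.2),"bottle",f(705,325,.095),"sq",f(135,132,.025))
```

```text
round top [ 0.64465879 -0.21479999  0.025     ] side [ 0.64682717 -0.21842944  0.025     ]
lid [[0.442, 0.331, 0.013], [0.505, 0.227, 0.013], [0.423, 0.179, 0.013], [0.357, 0.276, 0.013]] [0.43159609 0.25306605 0.013     ] [0.12201354 0.09477782 0.11681334 0.1004995 ]
lid angs [ -58.83058109 -149.90283829  123.95406377   33.20201758]
handle bar [0.44618569 0.26096509 0.043     ] [0.41618267 0.24407524 0.043     ]
case [[0.584, 0.003, 0.045], [0.562, -0.122, 0.045], [0.468, -0.105, 0.045], [0.484, 0.028, 0.045]] [ 0.5245452  -0.04879891  0.045     ] [0.12716467 0.09578375 0.13393017 0.10238609]
case angs [-99.77460069 169.76651599  82.93821826 -13.90949001]
other [ 0.713 -0.157  0.025]
other [ 0.72  -0.235  0.025]
other [ 0.628 -0.304  0.025]
other [ 0.567 -0.22   0.025]
bar z.2 [ 0.65147523 -0.02835638  0.2       ] [ 0.63807879 -0.10569518  0.2       ] bottle [ 0.44267195 -0.29326791  0.095     ] sq [0.64165342 0.24053342 0.025     ]
```

{"fn": "servo_tool", "kwargs": {"moves": [[[12,9.7,0],[0,0,35],0.3],[[12,9.7,0],[0,0,35],0.3],[[12,9.7,0],[0,0,35],0.3],[[12,9.7,0],[0,0,35],0.3],[[12,9.7,0],[0,0,35],0.3]], "force": 20}}

```text
time: 1.22
tool_pos: [0.293, -0.5013, 0.232]
tool_rot: [[0.625, 0.781, 0.001], [0.781, -0.625, 0.001], [0.001, 0.0, -1.0]]
force: [-0.4, -0.1, 0.3]
grip_width: 0.728
grip_force: 0.0
```

{"fn": "servo_tool", "kwargs": {"moves": [[[12,9.7,0],[0,0,35],0.3],[[12,9.7,0],[0,0,35],0.3],[[12,9.7,0],[0,0,35],0.3],[[12,9.7,0],[0,0,35],0.3],[[12,9.7,0],[0,0,35],0.3]]}}

```text
time: 1.63
tool_pos: [0.413, -0.4043, 0.2318]
tool_rot: [[0.064, 0.998, 0.001], [0.998, -0.064, 0.0], [0.0, 0.001, -1.0]]
force: [-0.7, -0.1, 0.6]
grip_width: 0.699
grip_force: 0.0
```

{"fn": "servo_tool", "kwargs": {"moves": [[[12,9.7,-3],[0,0,35],0.3],[[12,9.7,-3],[0,0,35],0.3],[[12,9.7,-3],[0,0,35],0.3],[[12,9.7,-3],[0,0,35],0.3],[[12,9.7,-3],[0,0,35],0.3]]}}

```text
time: 2.05
tool_pos: [0.5328, -0.3068, 0.2003]
tool_rot: [[-0.52, 0.854, -0.0], [0.854, 0.52, 0.001], [0.001, 0.0, -1.0]]
force: [-0.4, -0.0, -0.1]
grip_width: 0.696
grip_force: 0.0
```

{"fn": "servo_tool", "kwargs": {"moves": [[[11.5,9.5,-3],[0,0,35],0.3],[[11.5,9.5,-3],[0,0,35],0.3],[[11.5,9.5,-3],[0,0,35],0.3],[[11.5,9.5,-3],[0,0,35],0.3],[[11.5,9.5,-3],[0,0,35],0.3]]}}

```text
time: 2.47
tool_pos: [0.6474, -0.2117, 0.1699]
tool_rot: [[-0.916, 0.401, -0.001], [0.401, 0.916, 0.001], [0.001, 0.001, -1.0]]
force: [0.4, 0.2, 0.6]
grip_width: 0.699
grip_force: 0.0
```

{"fn": "servo_tool", "kwargs": {"moves": [[[0,0,0],[0,0,14],0.4],[[0,0,0],[0,0,14],0.4],[[0,0,0],[0,0,14],0.4]]}}

```text
time: 2.72
tool_pos: [0.6448, -0.2153, 0.1715]
tool_rot: [[-0.985, 0.172, -0.0], [0.172, 0.985, 0.0], [0.0, 0.0, -1.0]]
force: [-0.2, 0.2, -0.4]
grip_width: 0.609
grip_force: 0.0
```

Run:
```python
from h import *
s=sense(); im=eyes.get_image("wrist"); cv2.imwrite("pics/w0.png",im); print(s["tool_pos"])
for d in spotter.look_for("wrist","round_mount")[:6]:
    a,b,c,e=d["extent"]; u,v=(a+c)/2,(b+e)/2
    P=onz("wrist",u,v,.0125); col=im[int(v)-3:int(v)+4,int(u)-3:int(u)+4].mean((0,1)).round()
    print(np.round(d["extent"]),round(d["p"],2),P.round(4),col)
```

```text
[ 0.64475587 -0.21530716  0.17148329]
[248. 176. 274. 201.] 0.93 [ 0.6485 -0.215   0.0125] [255. 255. 255.]
[242. 229. 267. 259.] 0.89 [ 0.7172 -0.2359  0.0125] [255. 255.  59.]
[170. 173. 197. 200.] 0.85 [ 0.6295 -0.3047  0.0125] [255. 230. 251.]
[232. 104. 258. 136.] 0.71 [ 0.5682 -0.218   0.0125] [254. 254. 254.]
[312. 219. 332. 237.] 0.6 [ 0.7112 -0.1503  0.0125] [ 96. 186.  57.]
```

View pics/w0.png

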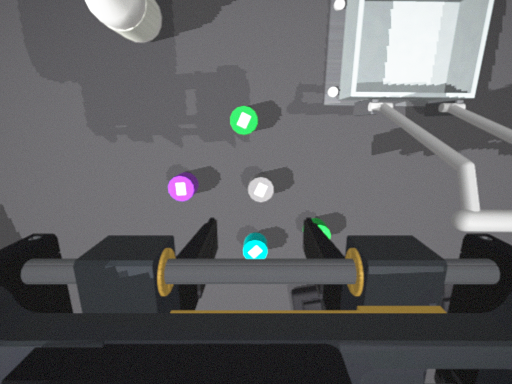

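The grey mount is at (261,188), between the green, purple and turquoise ones. The bail bar's end at (455,220) is close to where the gripper body would come down, so I'll turn the tool away from it for the grasp.

{"fn": "servo_tool", "kwargs": {"moves": [[[0.2,0,0],[0,0,-35],0.4],[[0.2,0,0],[0,0,-35],0.4],[[0.2,-0.1,0],[0,0,-35],0.4],[[0.2,-0.1,0],[0,0,-35],0.4],[[0.2,-0.1,-2],[0,0,-35],0.4]]}}

```text
time: 3.23
tool_pos: [0.648, -0.2174, 0.155]
tool_rot: [[-0.696, 0.718, 0.006], [0.718, 0.696, -0.002], [-0.006, 0.002, -1.0]]
force: [0.8, 0.4, -0.4]
grip_width: 0.598
grip_force: 0.0
```

{"fn": "servo_tool", "kwargs": {"moves": [[[0,0,-2],[0,0,-7],0.4],[[0,0,-4],[0,0,-14],0.4],[[0,0,-6],[0,0,-20],0.4],[[0,0,-7],[0,0,-25],0.4],[[0,0,-7],[0,0,-25],0.4]]}}

```text
time: 3.65
tool_pos: [0.6456, -0.2163, 0.0792]
tool_rot: [[-0.33, 0.944, -0.003], [0.944, 0.33, 0.002], [0.003, -0.003, -1.0]]
force: [0.3, 0.8, 0.1]
grip_width: 0.602
grip_force: 0.0
```

{"fn": "servo_tool", "kwargs": {"moves": [[[0.1,0,-3],[0,0,0],0.4],[[0.1,0,-5],[0,0,0],0.4],[[0.1,0,-6],[0,0,0],0.4],[[0.1,0,-6.1],[0,0,0],0.4],[[0.1,0,-6.1],[0,0,0],0.4]]}}

```text
time: 4.07
tool_pos: [0.6479, -0.2168, 0.0212]
tool_rot: [[-0.338, 0.941, 0.0], [0.941, 0.338, -0.0], [-0.0, 0.0, -1.0]]
force: [-0.2, 0.1, 0.7]
grip_width: 0.602
grip_force: 0.0
```

{"fn": "servo_tool", "kwargs": {"moves": [[[0,0,0],[0,0,0],0.9],[[0,0,0],[0,0,0],0.9],[[0,0,0],[0,0,0],0.9],[[0,0,0],[0,0,0],0.9],[[0,0,0],[0,0,0],0.9]]}}

```text
time: 4.48
tool_pos: [0.6478, -0.2167, 0.0212]
tool_rot: [[-0.338, 0.941, 0.001], [0.941, 0.338, -0.0], [-0.001, 0.001, -1.0]]
force: [0.5, 0.7, 4.3]
grip_width: 0.312
grip_force: 20.1
```

{"fn": "servo_tool", "kwargs": {"moves": [[[0,0,4],[0,0,0],0.9],[[0,0,8],[0,0,0],0.9],[[0,0,12],[0,0,0],0.9],[[-4,0,13],[0,0,0],0.9],[[-8,0,13],[0,0,0],0.9]]}}

```text
time: 4.9
tool_pos: [0.5687, -0.2169, 0.1541]
tool_rot: [[-0.339, 0.941, 0.006], [0.941, 0.339, -0.003], [-0.005, 0.005, -1.0]]
force: [-0.4, -1.6, -0.6]
grip_width: 0.309
grip_force: 20.0
```

{"fn": "servo_tool", "kwargs": {"moves": [[[-4,0,0],[0,0,7],0.9],[[-4.5,0,0],[0,0,14],0.9],[[-4.5,0,0],[0,0,21],0.9],[[-4.5,0,0],[0,0,28],0.9],[[-4.5,0,0],[0,0,35],0.9]]}}

```text
time: 5.32
tool_pos: [0.5224, -0.2167, 0.1511]
tool_rot: [[-0.82, 0.573, 0.001], [0.573, 0.82, -0.0], [-0.001, 0.0, -1.0]]
force: [0.2, 0.2, -0.8]
grip_width: 0.313
grip_force: 20.0
```

{"fn": "servo_tool", "kwargs": {"moves": [[[0,0,0],[0,0,7],0.9],[[0,0,0],[0,0,14],0.9],[[0,0,0],[0,0,21],0.9],[[0,0,0],[0,0,25],0.9]]}}

```text
time: 5.65
tool_pos: [0.5226, -0.2165, 0.1508]
tool_rot: [[-0.985, 0.171, 0.0], [0.171, 0.985, 0.0], [-0.0, 0.0, -1.0]]
force: [0.3, 0.3, -0.4]
grip_width: 0.311
grip_force: 20.0
```

Run:
```python
from h import *
s=sense(); print(s["tool_pos"],s["tool_rot"],s["grip_width"])
im=eyes.get_image("wrist"); cv2.imwrite("pics/w1.png",im)
```

```text
[ 0.5225607  -0.21653804  0.15082162] [[-9.85207145e-01  1.71367641e-01  1.13090372e-04]
 [ 1.71367645e-01  9.85207151e-01  2.85567568e-05]
 [-1.06523739e-04  4.75143515e-05 -9.99999993e-01]] 0.3114171392162652
```

View pics/w1.png

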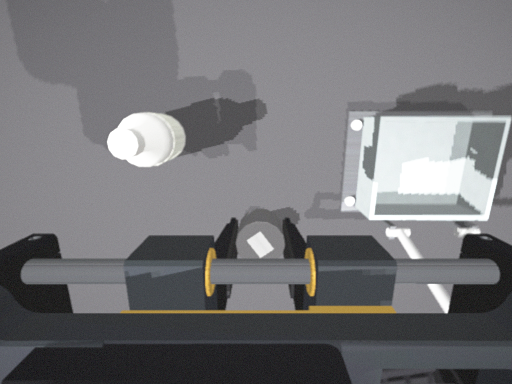

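The round mount is held upright, and the case rim corners are at about (376,115), (510,117), (370,219) and (490,221).

Run:
```python
from h import *
P=np.array([onz("wrist",u,v,.045) for u,v in((376,115),(510,117),(490,221),(370,219))])
print(P.round(4).tolist(),P.mean(0)); d=np.roll(P,-1,0)-P
print(np.linalg.norm(d,axis=1),np.degrees(np.arctan2(d[:,1],d[:,0])))
im=cv2.imread("pics/w1.png"); cv2.imwrite("pics/w1c.png",cv2.resize(im[95:245,335:512],None,fx=4,fy=4,interpolation=3))
```

```text
[[0.4631, -0.098, 0.045], [0.4858, 0.023, 0.045], [0.5864, 0.0097, 0.045], [0.5636, -0.1101, 0.045]] [ 0.52471293 -0.04385175  0.045     ]
[0.12308196 0.10149395 0.12190578 0.10119107] [  79.38910486   -7.5579453  -100.786268    173.11867154]
```

View pics/w1c.png

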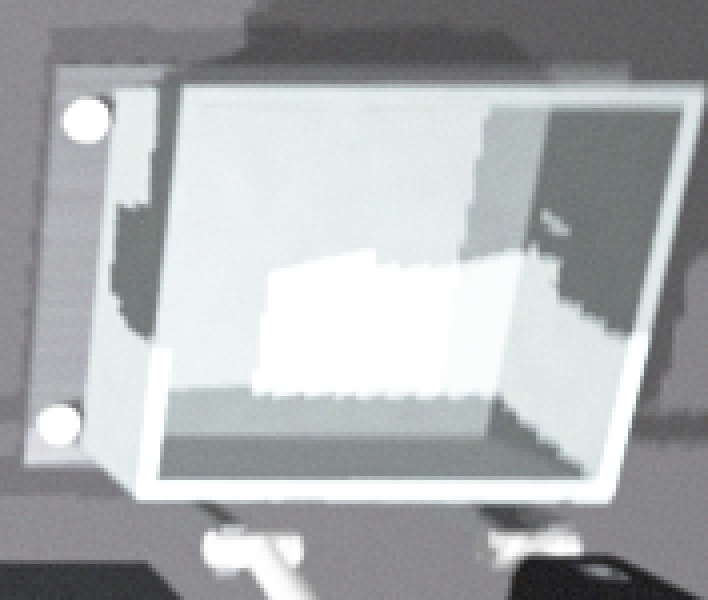

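Run:
```python
from h import *
from scipy.optimize import least_squares
px=np.array([(375.5,115.8),(511.2,116.2),(487.5,220),(369.3,220)])
loc=np.array([(-.05,-.06),(-.05,.06),(.05,.06),(.05,-.06)])
def f(q):
    c,s=np.cos(q[2]),np.sin(q[2]); W=loc@np.array([[c,s],[-s,c]])+q[:2]
    return (proj("wrist",np.c_[W,np.full(4,.045)])-px).ravel()
o=least_squares(f,[.525,-.046,-.17]); print(o.x,np.degrees(o.x[2]),o.fun.round(1))
```

```text
[ 0.52439263 -0.04464603 -0.16044384] -9.192755127950402 [ 2.9  1.4 -1.6 -0.4 -0.5 -1.3 -1.  -0.2]
```

{"fn": "servo_tool", "kwargs": {"moves": [[[0,4,0],[0,0,0],0.9],[[0,8,0],[0,0,0],0.9],[[0,12,0],[0,0,0],0.9],[[0,15.5,0],[0,0,0],0.9],[[0,17,0],[0,0,0],0.9]]}}

```text
time: 6.12
tool_pos: [0.522, -0.0431, 0.1509]
tool_rot: [[-0.984, 0.178, -0.0], [0.178, 0.984, 0.001], [0.0, 0.001, -1.0]]
force: [0.3, 0.4, -1.1]
grip_width: 0.312
grip_force: 20.0
```

{"fn": "servo_tool", "kwargs": {"moves": [[[0,0,-2.5],[0,0,0],0.9],[[0,0,-5],[0,0,0],0.9],[[0,0,-7.5],[0,0,0],0.9],[[0,0,-10],[0,0,0],0.9],[[0,0,-11],[0,0,0],0.9]]}}

```text
time: 6.53
tool_pos: [0.5216, -0.0463, 0.0383]
tool_rot: [[-0.984, 0.18, -0.003], [0.18, 0.984, 0.001], [0.003, 0.0, -1.0]]
force: [0.1, -0.4, 0.0]
grip_width: 0.311
grip_force: 20.0
```

{"fn": "servo_tool", "kwargs": {"moves": [[[0,0,-0.5],[0,0,0],0.9],[[0,0,-0.9],[0,0,0],0.9],[[0,0,-1.2],[0,0,0],0.9],[[0,0,-1.4],[0,0,0],0.9],[[0,0,-1.4],[0,0,0],0.9]]}}

```text
time: 6.95
tool_pos: [0.5229, -0.0466, 0.0272]
tool_rot: [[-0.984, 0.178, 0.001], [0.178, 0.984, -0.0], [-0.001, 0.0, -1.0]]
force: [0.3, -0.3, -1.0]
grip_width: 0.31
grip_force: 20.0
```

{"fn": "servo_tool", "kwargs": {"moves": [[[0,0,-0.1],[0,0,0],0.9],[[0,0,-0.15],[0,0,0],0.9],[[0,0,-0.2],[0,0,0],0.9],[[0,0,-0.2],[0,0,0],0.9]]}}

```text
time: 7.28
tool_pos: [0.5228, -0.0466, 0.0252]
tool_rot: [[-0.984, 0.178, 0.001], [0.178, 0.984, -0.0], [-0.001, 0.0, -1.0]]
force: [-1.1, 0.4, 4.6]
grip_width: 0.314
grip_force: 20.0
```

Contact at the same height over the floor as at pick-up, so I'm releasing.

{"fn": "servo_tool", "kwargs": {"moves": [[[0,0,0],[0,0,0],0.5],[[0,0,0],[0,0,0],0.5],[[0,0,0],[0,0,0],0.5],[[0,0,1],[0,0,0],0.5],[[0,0,3],[0,0,0],0.5]]}}

```text
time: 7.7
tool_pos: [0.5217, -0.0464, 0.0539]
tool_rot: [[-0.984, 0.178, -0.003], [0.178, 0.984, 0.001], [0.003, 0.0, -1.0]]
force: [0.2, -0.0, 0.5]
grip_width: 0.498
grip_force: 0.0
```

{"fn": "servo_tool", "kwargs": {"moves": [[[0,0,4],[0,0,0],0.5],[[0,0,8],[0,0,0],0.5],[[0,0,12],[0,0,0],0.5],[[-3,0,16],[0,0,0],0.5],[[-7,0,17],[0,0,0],0.5]]}}

```text
time: 8.12
tool_pos: [0.4605, -0.047, 0.2268]
tool_rot: [[-0.984, 0.178, 0.007], [0.177, 0.984, -0.002], [-0.007, -0.0, -1.0]]
force: [-1.5, -0.6, 0.2]
grip_width: 0.502
grip_force: 0.0
```

Run:
```python
from h import *
s=sense(); print(s["tool_pos"],s["tool_rot"][:,0],s["grip_width"])
im=eyes.get_image("wrist"); cv2.imwrite("pics/w2.png",im); np.savez("w2.npz",p=s["tool_pos"],R=s["tool_rot"])
for t in ("round_mount","case","lid"): print([(np.round(d["extent"]).tolist(),round(d["p"],2)) for d in spotter.look_for("wrist",t)][:3])
```

```text
[ 0.46054537 -0.0469605   0.22676593] [-0.98409566  0.17749569 -0.00714271] 0.5020404344989853
[([262.0, 205.0, 280.0, 229.0], 0.81), ([216.0, 178.0, 320.0, 312.0], 0.73)]
[([216.0, 175.0, 322.0, 313.0], 0.56)]
[([425.0, 52.0, 512.0, 169.0], 0.81)]
```

View pics/w2.png

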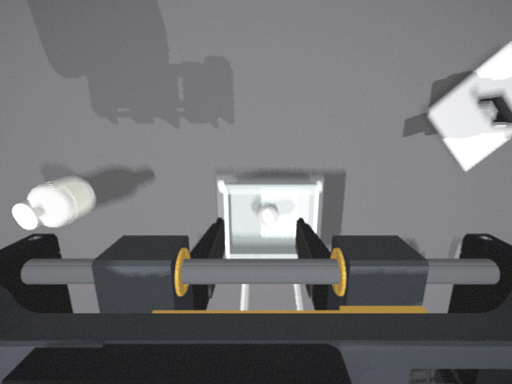

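The mount stands upright in the case at (270,215). The lid is at the upper right, around (475,100). Going to the lid.

{"fn": "servo_tool", "kwargs": {"moves": [[[0,4,0],[0,0,7],0.5],[[0,8,0],[0,0,14],0.5],[[0,12,0],[0,0,21],0.5],[[0,16,0],[0,0,28],0.5],[[0,20,0],[0,0,35],0.5]]}}

```text
time: 8.73
tool_pos: [0.4588, 0.1555, 0.2219]
tool_rot: [[-0.906, -0.424, -0.001], [-0.424, 0.906, -0.0], [0.001, 0.0, -1.0]]
force: [1.2, -0.2, 0.4]
grip_width: 0.5
grip_force: 0.0
```

{"fn": "servo_tool", "kwargs": {"moves": [[[-0.7,4,-1],[0,0,6],0.5],[[-1.5,7,-2],[0,0,6.5],0.5],[[-2.1,9.5,-3],[0,0,6.5],0.5],[[-2.1,9.9,-4],[0,0,6.5],0.5],[[-2.1,9.9,-4],[0,0,6.5],0.5]]}}

```text
time: 9.15
tool_pos: [0.4369, 0.2537, 0.1802]
tool_rot: [[-0.854, -0.521, -0.003], [-0.521, 0.854, -0.001], [0.004, 0.001, -1.0]]
force: [0.0, 0.4, -0.1]
grip_width: 0.498
grip_force: 0.0
```

Run:
```python
from h import *
s=sense(); print(s["tool_pos"],s["tool_rot"],s["grip_width"])
im=eyes.get_image("wrist"); cv2.imwrite("pics/w3.png",im)
for t in ("lid","lid_handle"): print([(np.round(d["extent"]).tolist(),round(d["p"],2)) for d in spotter.look_for("wrist",t)][:3])
cv2.imwrite("pics/w3c.png",cv2.resize(im[90:320,150:370],None,fx=2.6,fy=2.6,interpolation=3))
```

```text
[0.4369193  0.25365096 0.18016395] [[-8.53536812e-01 -5.21021380e-01 -3.41046490e-03]
 [-5.21020120e-01  8.53543377e-01 -1.31835371e-03]
 [ 3.59787020e-03  6.51657409e-04 -9.99993315e-01]] 0.4983397662951
[([214.0, 138.0, 313.0, 221.0], 0.84)]
[([212.0, 140.0, 314.0, 219.0], 0.97)]
```

View pics/w3c.png

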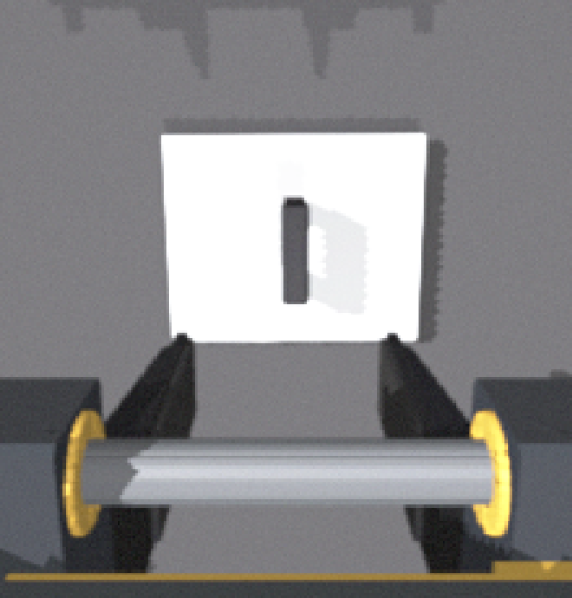

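The plate corners in the crop are at (161,134), (427,132), (420,340) and (171,341), and the handle bar is central at (295,250).

```bash
cat > fit.py <<'E'
from h import *
from scipy.optimize import least_squares
def fit(px,loc,z,q0):
    loc=np.array(loc)
    def f(q):
        c,s=np.cos(q[2]),np.sin(q[2]); W=loc@np.array([[c,s],[-s,c]])+q[:2]
        return (proj("wrist",np.c_[W,np.full(len(loc),z)])-px).ravel()
    o=least_squares(f,q0); return o.x,np.degrees(o.x[2]),o.fun.round(1)
E
python3 - <<'E'
from fit import *
px=np.array([(161,134),(427,132),(420,340),(171,341)])/2.6+[150,90]
print(sense()["tool_pos"])
print(fit(px,[(-.049,-.059),(-.049,.059),(.049,.059),(.049,-.059)],.013,[.43,.253,.55]))
b=np.array([(283,198),(307,198),(308,304),(283,304)])/2.6+[150,90]
print([onz("wrist",*p,.043).round(4).tolist() for p in b])
E
```

```text
[0.4381152  0.25179889 0.18242257]
(array([0.4347435 , 0.25490978, 0.55158612]), np.float64(31.60355661508779), array([ 0.8,  0.4, -0.6,  0.4, -1.3, -0.7,  1.1, -0.4]))
[[0.4163, 0.2376, 0.043], [0.4111, 0.2461, 0.043], [0.4504, 0.2708, 0.043], [0.456, 0.2615, 0.043]]
```

{"fn": "servo_tool", "kwargs": {"moves": [[[-0.5,0.35,-3],[0,0,0],0.5],[[-0.5,0.35,-6],[0,0,0],0.5],[[-0.5,0.35,-9],[0,0,0],0.5],[[-0.5,0.35,-12],[0,0,0],0.5],[[-0.5,0.35,-13],[0,0,0],0.5]]}}

```text
time: 9.72
tool_pos: [0.4322, 0.2544, 0.05]
tool_rot: [[-0.856, -0.517, -0.003], [-0.517, 0.856, -0.001], [0.003, 0.001, -1.0]]
force: [-0.4, -0.6, 0.2]
grip_width: 0.497
grip_force: 0.0
```

{"fn": "servo_tool", "kwargs": {"moves": [[[0,0,-1],[0,0,0],0.5],[[0,0,-1.5],[0,0,0],0.5],[[0,0,-1.6],[0,0,0],0.5],[[0,0,-1.6],[0,0,0],0.5]]}}

```text
time: 10.05
tool_pos: [0.4331, 0.256, 0.0373]
tool_rot: [[-0.855, -0.518, 0.001], [-0.518, 0.855, 0.001], [-0.001, -0.0, -1.0]]
force: [-0.4, -0.2, 0.3]
grip_width: 0.501
grip_force: 0.0
```

{"fn": "servo_tool", "kwargs": {"moves": [[[0,0,0],[0,0,0],0.98],[[0,0,0],[0,0,0],0.98],[[0,0,0],[0,0,0],0.98],[[0,0,0],[0,0,0],0.98],[[0,0,0],[0,0,0],0.98]], "force": 45}}

```text
time: 10.47
tool_pos: [0.4326, 0.256, 0.0368]
tool_rot: [[-0.855, -0.519, 0.0], [-0.519, 0.855, 0.0], [-0.001, -0.0, -1.0]]
force: [0.1, 0.3, 0.7]
grip_width: 0.202
grip_force: 0.0
```

{"fn": "servo_tool", "kwargs": {"moves": [[[0,0,0],[0,0,0],0.98],[[0,0,0],[0,0,0],0.98],[[0,0,0],[0,0,0],0.98],[[0,0,0],[0,0,0],0.98]]}}

```text
time: 10.8
tool_pos: [0.4326, 0.256, 0.0366]
tool_rot: [[-0.855, -0.519, 0.0], [-0.519, 0.855, 0.0], [-0.0, 0.0, -1.0]]
force: [0.2, -0.7, 4.5]
grip_width: 0.123
grip_force: 45.0
```

{"fn": "servo_tool", "kwargs": {"moves": [[[0,0,1],[0,0,0],0.98],[[0,0,3],[0,0,0],0.98],[[0,0,6],[0,0,0],0.98],[[0,0,9],[0,0,0],0.98],[[0,0,11],[0,0,0],0.98]]}}

```text
time: 11.22
tool_pos: [0.4326, 0.256, 0.1491]
tool_rot: [[-0.855, -0.519, 0.001], [-0.519, 0.855, 0.001], [-0.001, -0.0, -1.0]]
force: [0.4, 0.4, -2.8]
grip_width: 0.122
grip_force: 45.0
```

{"fn": "servo_tool", "kwargs": {"moves": [[[0.2,-3,0],[0,0,-5],0.98],[[0.5,-6.5,0],[0,0,-11],0.98],[[1,-10,0],[0,0,-17],0.98],[[1.5,-13.5,0],[0,0,-23],0.98],[[2,-17,0],[0,0,-29],0.98]]}}

```text
time: 11.63
tool_pos: [0.4521, 0.0845, 0.147]
tool_rot: [[-0.999, -0.035, -0.0], [-0.035, 0.999, 0.0], [0.0, 0.0, -1.0]]
force: [1.6, 0.6, -2.2]
grip_width: 0.122
grip_force: 45.0
```

{"fn": "servo_tool", "kwargs": {"moves": [[[1,-3,0],[0,0,-4],0.98],[[2,-6,0],[0,0,-8],0.98],[[4,-9,0],[0,0,-12],0.98],[[6,-12,0],[0,0,-12],0.98],[[7,-13.1,0],[0,0,-12],0.98]]}}

```text
time: 12.05
tool_pos: [0.5243, -0.0485, 0.147]
tool_rot: [[-0.985, 0.172, 0.001], [0.172, 0.985, -0.001], [-0.002, -0.0, -1.0]]
force: [-0.5, 0.1, -2.4]
grip_width: 0.123
grip_force: 45.0
```

{"fn": "servo_tool", "kwargs": {"moves": [[[0.1,0,0],[0,0,0],0.98],[[0.1,0,0],[0,0,0],0.98],[[0.1,0,0],[0,0,0],0.98]]}}

```text
time: 12.3
tool_pos: [0.5227, -0.0445, 0.1465]
tool_rot: [[-0.986, 0.169, -0.001], [0.169, 0.986, 0.0], [0.001, 0.0, -1.0]]
force: [-1.0, 0.7, -2.9]
grip_width: 0.125
grip_force: 45.0
```

Run:
```python
from h import *
s=sense(); print(s["tool_pos"],s["tool_rot"][:,0],np.degrees(np.arctan2(*s["tool_rot"][1::-1,0])),s["force"])
a=eyes.get_image("top"); b=eyes.get_image("side"); cv2.imwrite("pics/t4.png",a); cv2.imwrite("pics/s4.png",b)
w=eyes.get_image("wrist"); cv2.imwrite("pics/w4.png",w)
c=cv2.resize(b[110:290,180:360],(600,600),interpolation=3); cv2.imwrite("pics/s4c.png",c)
```

```text
[ 0.52269668 -0.04449261  0.14645781] [-0.98555606  0.16934529  0.00119494] 170.2502377303747 [-1.01766314  0.72129566 -2.93556816]
```

View pics/s4c.png

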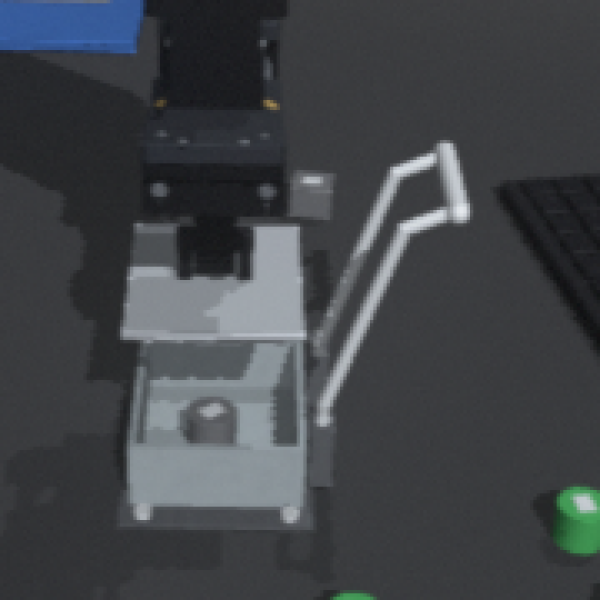

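The lid is level above the case and the mount stands upright inside. The plate's front corners are at crop (121,336) and (306,338), and the rim's front corners at (131,447) and (304,447).

Run:
```python
from h import *
im=cv2.imread("pics/s4.png")
cv2.imwrite("pics/s4d.png",cv2.resize(im[195:275,205:285],(800,600)[0:1]*1+(600,) if 0 else (600,600),interpolation=3))
s=sense(); print(s["tool_pos"])
g=lambda a,b,z:onz("side",180+a/3.333,110+b/3.333,z)
o=s["tool_pos"][2]-.0366
L=[g(121,337,o+.0085),g(306,338,o+.0085)]; C=[g(131,447,.045),g(304,447,.045)]
for n,(a,b) in(("lid",L),("case",C)): print(n,a.round(4),b.round(4),((a+b)/2).round(4),np.linalg.norm(b-a),np.degrees(np.arctan2(b[1]-a[1],b[0]-a[0])))
```

```text
[ 0.52295777 -0.04414725  0.14662917]
lid [ 0.4654 -0.0937  0.1185] [ 0.5634 -0.1093  0.1185] [ 0.5144 -0.1015  0.1185] 0.09930885252465782 -9.044925845343291
case [ 0.4686 -0.0956  0.045 ] [ 0.5648 -0.1103  0.045 ] [ 0.5167 -0.1029  0.045 ] 0.09729438269376252 -8.701248367683856
```

{"fn": "servo_tool", "kwargs": {"moves": [[[0.16,-0.1,-1.5],[0,0,0],0.98],[[0.16,-0.1,-3],[0,0,0],0.98],[[0.16,-0.1,-4.5],[0,0,0],0.98],[[0.16,-0.1,-5.5],[0,0,0],0.98],[[0.16,-0.1,-6],[0,0,0],0.98]]}}

```text
time: 12.87
tool_pos: [0.5246, -0.0455, 0.0854]
tool_rot: [[-0.986, 0.169, -0.002], [0.169, 0.986, 0.0], [0.002, 0.0, -1.0]]
force: [0.7, 0.0, -3.0]
grip_width: 0.124
grip_force: 45.0
```

{"fn": "servo_tool", "kwargs": {"moves": [[[0,0,-0.2],[0,0,0],0.98],[[0,0,-0.4],[0,0,0],0.98],[[0,0,-0.6],[0,0,0],0.98],[[0,0,-0.7],[0,0,0],0.98],[[0,0,-0.7],[0,0,0],0.98]]}}

```text
time: 13.28
tool_pos: [0.5252, -0.0461, 0.0797]
tool_rot: [[-0.986, 0.169, 0.0], [0.169, 0.986, 0.0], [-0.0, 0.0, -1.0]]
force: [-0.1, -0.2, -4.0]
grip_width: 0.123
grip_force: 45.0
```

{"fn": "servo_tool", "kwargs": {"moves": [[[0,0,-0.1],[0,0,0],0.98],[[0,0,-0.2],[0,0,0],0.98],[[0,0,-0.3],[0,0,0],0.98],[[0,0,-0.4],[0,0,0],0.98],[[0,0,-0.4],[0,0,0],0.98]]}}

```text
time: 13.7
tool_pos: [0.5251, -0.0461, 0.0753]
tool_rot: [[-0.986, 0.169, -0.0], [0.169, 0.986, 0.0], [0.0, 0.0, -1.0]]
force: [-0.1, -0.5, -3.7]
grip_width: 0.12
grip_force: 45.0
```

{"fn": "servo_tool", "kwargs": {"moves": [[[0,0,-0.1],[0,0,0],0.98],[[0,0,-0.2],[0,0,0],0.98],[[0,0,-0.22],[0,0,0],0.98],[[0,0,-0.22],[0,0,0],0.98]]}}

```text
time: 14.03
tool_pos: [0.5252, -0.0461, 0.0736]
tool_rot: [[-0.986, 0.169, 0.0], [0.169, 0.986, 0.0], [-0.0, 0.0, -1.0]]
force: [-1.1, 0.7, 4.1]
grip_width: 0.121
grip_force: 45.0
```

Seated height reached exactly (+37 mm). Releasing the lid and heading for the far side of the bail.

{"fn": "servo_tool", "kwargs": {"moves": [[[0,0,0],[0,0,0],0.7],[[0,0,0],[0,0,0],0.7],[[0,0,0],[0,0,0],0.7],[[0,0,0],[0,0,0],0.7],[[0,0,1],[0,0,0],0.7]], "force": 20}}

```text
time: 14.45
tool_pos: [0.5245, -0.0459, 0.0823]
tool_rot: [[-0.986, 0.17, -0.002], [0.17, 0.986, 0.001], [0.002, 0.0, -1.0]]
force: [0.1, -0.9, -0.5]
grip_width: 0.295
grip_force: 0.0
```

{"fn": "servo_tool", "kwargs": {"moves": [[[0,0,4],[0,0,0],0.7],[[0,0,8],[0,0,0],0.7],[[0,0,12],[0,0,0],1],[[0,0,16],[0,0,0],1],[[0,0,18.6],[0,0,0],1]]}}

```text
time: 14.87
tool_pos: [0.5254, -0.0461, 0.274]
tool_rot: [[-0.986, 0.169, 0.004], [0.169, 0.986, -0.001], [-0.004, -0.0, -1.0]]
force: [0.3, 0.0, -0.2]
grip_width: 0.146
grip_force: 0.0
```

Run:
```python
from h import *
s=sense(); print(s["tool_pos"],s["tool_rot"][:,0],s["grip_width"])
b=eyes.get_image("side"); cv2.imwrite("pics/s5.png",b); cv2.imwrite("pics/s5c.png",cv2.resize(b[110:290,180:360],(600,600),interpolation=3))
for t in ("lid","bail_bar"): print([(np.round(d["extent"]).tolist(),round(d["p"],2)) for d in spotter.look_for("side",t)][:3])
# bail angle: project bar ends for theta into side crop coordinates
c,sn=np.cos(-.171),np.sin(-.171)
for th in (1.6,1.7,1.8,1.9,2.0):
    x=.06-.145*np.cos(th)+.022*np.sin(th); z=.054+.145*np.sin(th)+.022*np.cos(th)
    P=[[.5247+x*c-y*sn,-.0458+x*sn+y*c,z] for y in(.036,-.036)]
    print(th,((proj("side",P)-[180,110])*3.333).round().tolist(),round(x,3),round(z,3))
```

```text
[ 0.5253516  -0.04606619  0.27402822] [-0.98555355  0.16930753 -0.00437757] 0.1464425622801136
[([219.0, 210.0, 274.0, 246.0], 0.77)]
[([277.0, 155.0, 322.0, 233.0], 0.9)]
1.6 [[372.0, 130.0], [382.0, 190.0]] 0.086 0.198
1.7 [[397.0, 136.0], [408.0, 196.0]] 0.1 0.195
1.8 [[421.0, 143.0], [434.0, 205.0]] 0.114 0.19
1.9 [[443.0, 153.0], [459.0, 215.0]] 0.128 0.184
2.0 [[464.0, 165.0], [481.0, 228.0]] 0.14 0.177
```

View pics/s5c.png

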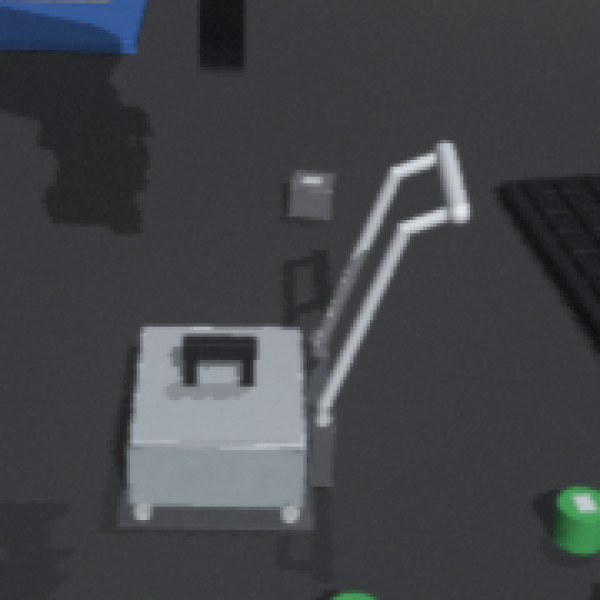

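The lid sits flush on the case, and the bail bar runs from (443,150) to (460,213), which means an angle of about 1.9 rad.

{"fn": "servo_tool", "kwargs": {"moves": [[[4,-0.7,0],[0,0,0],1],[[8,-1.4,0],[0,0,0],1],[[12,-2.1,0],[0,0,0],1],[[16,-2.8,0],[0,0,0],1],[[16.2,-2.8,0],[0,0,0],1]]}}

```text
time: 15.43
tool_pos: [0.6913, -0.0752, 0.2657]
tool_rot: [[-0.985, 0.17, -0.002], [0.17, 0.985, 0.0], [0.002, 0.0, -1.0]]
force: [0.5, -0.6, -0.2]
grip_width: 0.005
grip_force: 0.0
```

{"fn": "servo_tool", "kwargs": {"moves": [[[0,0,-2],[0,0,0],1],[[0,0,-4.5],[0,0,0],1],[[0,0,-7],[0,0,0],1],[[0,0,-8],[0,0,0],1],[[0,0,-8],[0,0,0],1]]}}

```text
time: 15.85
tool_pos: [0.6857, -0.0738, 0.1858]
tool_rot: [[-0.986, 0.169, -0.006], [0.169, 0.986, 0.001], [0.006, 0.0, -1.0]]
force: [0.4, 0.3, 0.5]
grip_width: 0.004
grip_force: 0.0
```

{"fn": "servo_tool", "kwargs": {"moves": [[[-1.5,0.25,0.1],[0,0,0],1],[[-2.8,0.5,0.5],[0,0,0],1],[[-4.1,0.7,0.9],[0,0,0],1],[[-5.4,0.92,1.2],[0,0,0],1],[[-6.6,1.14,1.4],[0,0,0],1]]}}

```text
time: 16.27
tool_pos: [0.6213, -0.0627, 0.2054]
tool_rot: [[-0.986, 0.169, 0.003], [0.169, 0.986, -0.001], [-0.003, 0.0, -1.0]]
force: [2.5, -0.6, 1.3]
grip_width: 0.003
grip_force: 0.9
```

{"fn": "servo_tool", "kwargs": {"moves": [[[-1.5,0.26,0],[0,0,0],1],[[-3,0.5,0],[0,0,0],1],[[-4.5,0.77,-0.2],[0,0,0],1],[[-6,1,-0.5],[0,0,0],1],[[-7.4,1.28,-0.8],[0,0,0],1]]}}

```text
time: 16.68
tool_pos: [0.547, -0.0499, 0.1967]
tool_rot: [[-0.986, 0.169, 0.003], [0.169, 0.986, -0.0], [-0.003, 0.0, -1.0]]
force: [1.5, -0.5, -0.6]
grip_width: 0.004
grip_force: 0.8
```

Pushing works (2 N). Following the arc down.

{"fn": "servo_tool", "kwargs": {"moves": [[[-1.1,0.2,-0.5],[0,0,0],1],[[-2.2,0.38,-1.1],[0,0,0],1],[[-3.3,0.57,-1.8],[0,0,0],1],[[-4.6,0.8,-3],[0,0,0],1],[[-6,1.04,-4.5],[0,0,0],1]]}}

```text
time: 17.1
tool_pos: [0.4879, -0.0396, 0.1518]
tool_rot: [[-0.986, 0.169, 0.004], [0.169, 0.986, -0.001], [-0.004, -0.0, -1.0]]
force: [5.0, -1.0, -2.9]
grip_width: 0.005
grip_force: 2.9
```

Run:
```python
from h import *
s=sense(); print(s["tool_pos"],s["force"])
b=eyes.get_image("side"); cv2.imwrite("pics/s6c.png",cv2.resize(b[110:290,180:360],(600,600),interpolation=3))
```

```text
[ 0.48789307 -0.03961325  0.15176299] [ 5.04338665 -0.96484906 -2.88660656]
```

View pics/s6c.png

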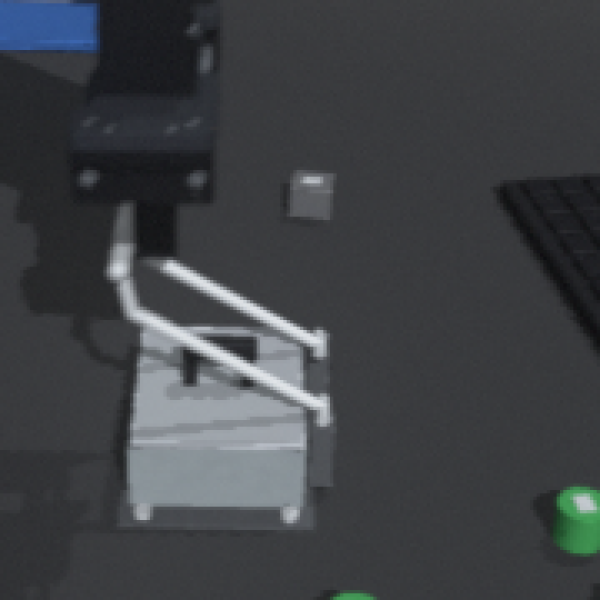

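The bail is at about 30°, with the finger still behind the bar. Next I lift over the bar and press it down from above.

{"fn": "servo_tool", "kwargs": {"moves": [[[0.5,-0.1,0.5],[0,0,0],1],[[0.5,-0.1,3],[0,0,0],1],[[0.3,-0.05,4],[0,0,0],1],[[-1.5,0.25,4],[0,0,0],1],[[-2.4,0.4,4],[0,0,0],1]]}}

```text
time: 17.57
tool_pos: [0.4631, -0.0354, 0.1919]
tool_rot: [[-0.986, 0.169, 0.002], [0.169, 0.986, -0.0], [-0.002, -0.0, -1.0]]
force: [0.2, -0.0, 0.0]
grip_width: 0.004
grip_force: 0.0
```

{"fn": "servo_tool", "kwargs": {"moves": [[[0,0,-1],[0,0,0],1],[[0,0,-2],[0,0,0],1],[[-0.5,0.1,-3],[0,0,0],1],[[-0.9,0.15,-4],[0,0,0],1],[[-1.3,0.2,-5],[0,0,0],1]]}}

```text
time: 17.98
tool_pos: [0.4503, -0.0335, 0.1404]
tool_rot: [[-0.986, 0.169, 0.001], [0.169, 0.986, -0.0], [-0.001, 0.0, -1.0]]
force: [0.2, 0.3, 0.9]
grip_width: 0.008
grip_force: 0.6
```

{"fn": "servo_tool", "kwargs": {"moves": [[[-0.3,0.05,-1],[0,0,0],1],[[-0.6,0.1,-2],[0,0,0],1],[[-0.8,0.13,-3],[0,0,0],1],[[-1,0.15,-3.8],[0,0,0],1]]}}

```text
time: 18.32
tool_pos: [0.4404, -0.032, 0.1021]
tool_rot: [[-0.986, 0.17, 0.0], [0.17, 0.986, 0.0], [-0.0, 0.0, -1.0]]
force: [-0.4, 0.7, 1.6]
grip_width: 0.009
grip_force: 0.3
```

{"fn": "servo_tool", "kwargs": {"moves": [[[0,0,-0.15],[0,0,0],1],[[0,0,-0.3],[0,0,0],1],[[0,0,-0.4],[0,0,0],1],[[0,0,-0.4],[0,0,0],1]]}}

```text
time: 18.65
tool_pos: [0.4404, -0.032, 0.0988]
tool_rot: [[-0.986, 0.169, 0.0], [0.169, 0.986, -0.0], [-0.0, 0.0, -1.0]]
force: [-2.1, -0.2, 4.7]
grip_width: 0.01
grip_force: 2.6
```

{"fn": "servo_tool", "kwargs": {"moves": [[[0,0,-0.1],[0,0,0],1],[[0,0,-0.2],[0,0,0],1],[[0,0,-0.2],[0,0,0],1]]}}

```text
time: 18.9
tool_pos: [0.4404, -0.032, 0.098]
tool_rot: [[-0.986, 0.169, 0.002], [0.169, 0.986, -0.0], [-0.002, -0.0, -1.0]]
force: [-7.6, 1.3, 29.3]
grip_width: 0.005
grip_force: 14.3
```

Hard stop reached: the bail is down. Retreating and checking.

{"fn": "servo_tool", "kwargs": {"moves": [[[0,0,0.5],[0,0,0],1],[[0,0,3],[0,0,0],1],[[0,0,7],[0,0,0],1],[[0,0,11],[0,0,0],1],[[0,0,15],[0,0,0],1]]}}

```text
time: 19.32
tool_pos: [0.4399, -0.0319, 0.2487]
tool_rot: [[-0.986, 0.169, 0.0], [0.169, 0.986, 0.0], [-0.0, 0.0, -1.0]]
force: [0.8, -0.8, 0.4]
grip_width: 0.006
grip_force: 0.0
```

Run:
```python
from h import *
b=eyes.get_image("side"); cv2.imwrite("pics/s7c.png",cv2.resize(b[110:384,140:420],None,fx=2.15,fy=2.15,interpolation=3))
```

```text
(no output)
```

View pics/s7c.png

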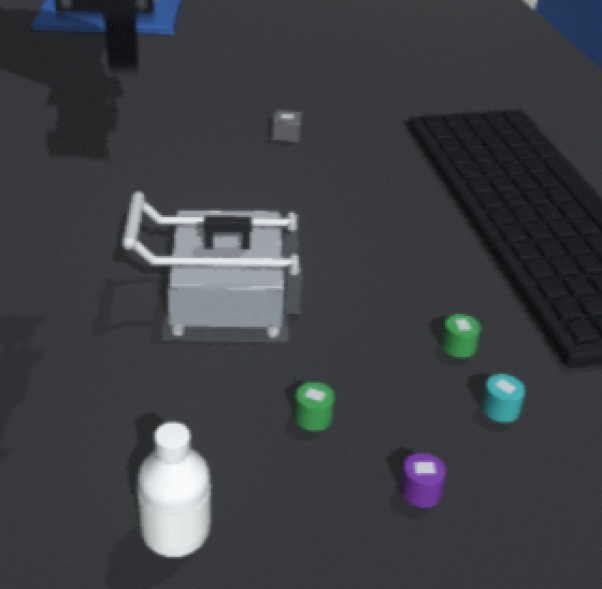

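The bail lies flat on the seated lid, with its bar at (133,220). The bottle and the square mount are untouched and the robot is clear.

```bash
python3 -c "
from workcell import r; print(r.sign_off())"
```

```text
the job is handed in; nothing more can be done
None
```

The job is done and handed in at about 19 s: the round mount stands polished face up on the case floor, the lid is fully home, the bail lies on it, and the square mount and bottle were not moved.

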